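# Reset the tray sealer's guard and hold its run lever

## Robot

A 6-joint arm with a two-finger parallel gripper is mounted at the origin on the work surface. World frame = base frame: x ahead of the robot, y to its left, z up, the work surface at z = 0. Lengths are in m, angles in degrees, forces in N, time in s.
With the tool pointing down it reaches from about 0.4 to 0.825 m from the base axis. Payload 7 kg.
Tool frame: the origin (TCP) lies midway between the tips of the shut fingers; the grasp point (between the pads) lies r.pinch_z behind it (r.pinch_z is the distance from the TCP to the grasp point, in m); z points along the fingers, y is the line along which they close (so a half turn about z gives the same grasp; the last joint's range is limited). The gripper opens to 88 mm and grips with 3 to 60 N. Pads are 19 mm wide; open, the fingers measure 130 mm over their backs; the gripper's body (78 mm by 193 mm) begins 47 mm behind the grasp point.
Start: joints at [-55.858, 20.546, 0.682, 0, -70.136, -16.507], TCP at [0.204, -0.643, 0.227] pointing down, gripper open.
Joint ranges: [-176.03, 176.03], [-82.01, 121.73], [-58.28, 71.71], [-173.87, 95.51], [-174.79, -0.11], [-173.66, 173.66]. Speed limits (degrees/s): [136.94, 136.94, 172.46, 180, 180, 180].

## Interface

Orientations are given as [roll, pitch, yaw] about the fixed x, y, z axes, in that order (R = Rz(yaw) Ry(pitch) Rx(roll)).
In Python, from plant import r, optics, job gives the robot as it stands.
- The arm moves only by the shell command python3 -m crank 'ROWS' [FORCE]. ROWS is JSON, a list of rows, each an object with "xyz": the shift along the tool's x, y, z in units of 30 mm (1.0 is 30 mm), a list of three; "delta_rot": the turn, a rotation vector about the tool's x, y, z in degrees, a list of three; "claw": the closure, from 0 (fully open) to 1 (shut). A call has 1 to 20 rows; each row is the pose to reach, as a shift and turn from the pose commanded when the call began, along the tool's axes at that moment; what a row does not reach only later rows make up. A row lasts 1/8 s, in which the tool goes at most 62.5 mm and 10.7 degrees, less where a joint would pass 70% of its speed; a pose out of reach is approached as far as the arm can. A call with a gripper value outside its range is refused whole. The fingers move at their own pace and stop on an object; FORCE is the grip in N (left out, the last holds). Time passes only in rows, so rows that repeat a pose let the fingers close. It gives the time, the measured TCP pose, the force, the opening and the grip force at its end, in the units of the state.
- r.get_state(): the state, without advancing time (a new reading comes with each control period).
- optics.capture(name): name is "side" or "top"; returns a dict with "img" (420x560x3 uint8, blue, green, red), "fovy" (degrees; the focal length in pixels is half the picture's height over the tangent of half this angle, whatever the lens; pixels are square), "cx", "cy" (the principal point, pixels), "dist" ([k1, k2, p1, p2, k3] as OpenCV has them; the pictures are not rectified), "eye" and "rotation" of the camera in the world. Camera axes: x right, y up, looking along -z (the intrinsics and any distortion apply to the point x, -y, -z); pixel columns grow to the right and rows downward; lengths in m; the calibration is good to about 2 mm. A picture is of the moment at which its call begins. There is no depth.
- job.close_job(): hands the job in; it is judged then, once.
The state is a dict: "time_s": time; "joints": joint angles; "qd": joint speeds; "joint_torque": joint torques, N m; "tcp_pos": TCP position; "eef_rot": TCP orientation; "contact_force": force on the tool from outside, world axes, zero at the start; "moment": the same for the moment, N m; "gripper_width": finger opening in m; "gripper_force": force on a finger pad.
Only numpy, scipy, OpenCV 4.12 (cv2) and the standard library are available. Lean on these libraries where they do the work, as an engineer would, in place of code of your own. Each camera call takes 0.05 s, during which the arm holds its last target. There are 200 camera calls.

## Task

The tray sealer has tripped with its bottom-hinged front guard standing ajar: reset it by swinging the guard all the way down to its stop and then back up until it is fully shut. Only then press the spring-loaded run lever (the T-handle on the stand beside the sealer) about halfway down its travel, without ever pushing it to its bottom stop, and finish the program while still holding it there. Leave the other things on the table undisturbed.

Things in the scene. Friction and masses are not known exactly. Their poses are not given: they have to be found in the camera images.
- sealer: Stainless bench-top tray sealer, fixed: a box 240 mm deep (its +x), 280 mm wide (y), 185 mm high (a control box at the back of its top adds 30 mm), with an open mouth in its front face, which looks along its own -x. Origin on the table under the middle of the front face. It stands left or right of the lever stand, turned up to 0.2 rad.
- guard (a joint): Angle of the sealer's front guard (rad): 0 = upright, fully shut; grows as its top swings down and out (sealer's -x) to the stop at 1.4, nearly level. Starts at 0.15 to 0.45. Clear panel in a steel frame, 256 mm wide, 8 mm thick, reaching 134 mm from the hinge line, 0.35 kg. The hinge is stiff (1 to 5 N at the handle moves it): the guard stays where it is left.
- guard_handle (a point): Middle of the guard's handle: round steel bar 14 mm thick, 130 mm long, parallel to the hinge, 175 mm from the hinge line in the guard's plane, on a stalk at each end, with a 34 mm gap to the panel's free edge. Shut: 230 mm above the table, 45 mm above the sealer's top. Can be pinched from above, fingers closing along the sealer's x; the round bar turns between the fingers. Axes turn with the guard.
- guard_hinge (a point): Middle of the guard's hinge line (fixed), 55 mm above the table and 8 mm in front of the sealer's front face. The hinge line runs along the sealer's y.
- lever_stand: Fixed stand of the run lever: base plate 110 x 100 mm, grey column 50 x 50 mm, 190 mm high. Origin on the table under the pivot; the lever points along the stand's own -x. Turned by up to 0.3 rad.
- run_lever (a joint): Angle of the run lever (rad): 0 = released (sprung up), growing as the handle is pressed down, 0.5 = bottom stop; halfway is 0.25. The spring drives it back up to 0 when let go; it takes about 3 N at the handle to start it, 6 to 7 N halfway and about 10 N at the bottom.
- lever_grip (a point): Centre of the lever's T-handle: black level cylinder 26 mm thick, 100 mm long along the stand's y, 140 mm from the pivot. At 0 the lever rises 0.25 rad above level (handle centre 195 mm above the table), at 0.25 it is level (160 mm), at 0.5 it dips 0.25 rad (125 mm). Two black studs on the plate beside the pivot mark the middle third of the travel.
- lever_pivot (a point): Pivot of the run lever (fixed), 160 mm above the table on the stand's axis; the lever turns about the stand's y.
- jar: Bystander: jar 60 mm across, 75 mm high, standing under the run lever's outer end, well below its lowest position. Origin at the centre of its underside.
- wrench: Bystander: wrench 130 mm long lying flat on the table in front of the sealer and the lever stand. Origin under it.
- label_roll: Bystander: roll of labels 90 mm across, 35 mm high, on the table near the robot. Origin at the centre of its underside.
- spatula: Bystander: spatula lying on the table near the robot. Origin under it.
- tub: Bystander: open white plastic tub 100 mm across, 40 mm high, on the table near the robot. Origin at the centre of its underside.
- probe: Bystander: white hand thermometer, 90 x 35 x 22 mm with a 90 mm steel probe along its +x, on the table near the robot. Origin at the centre of its case's underside.

How it is judged:
By the outcome, as a careful person would: the job done as asked, in the order asked, and still so for the second after the job is handed in, while the arm keeps its last pose, push and grip.
It also fails if it takes over 64 s, if anything falls off the work surface, if the arm or the gripper's body presses on something with over 40 N, if the wrist force passes 120 N, or if a joint passes its speed limit or range.

## Working session

There is one attempt and no reset: what is moved stays moved. The work goes in short steps, Python scripts to look and compute and a shell command to move; the robot and the scene stay as the last step left them, time stands still between calls to the robot, and variables do not carry over. Pictures are saved under pics/ and viewed, at most 10 in all, crops included, and the job is handed in when it is done.

```bash
ls; mkdir -p pics; python3 - <<'E'
from plant import r, optics, job
import cv2
for n in ("side","top"):
    c=optics.capture(n); cv2.imwrite(f"pics/{n}0.png",c["img"])
    print({k:v for k,v in c.items() if k!="img"})
print(r.get_state(), r.pinch_z)
E
```

```text
pics
{'fovy': 57.558231915707964, 'cx': 271.7165816983603, 'cy': 207.21479999265748, 'dist': array([-0.07422462,  0.        ,  0.        ,  0.        ,  0.        ]), 'eye': array([-0.03555605,  0.60694161,  0.63576472]), 'rotation': array([  58.18035077,    1.41695058, -142.44697543])}
{'fovy': 50.87764600095343, 'cx': 285.45897652314505, 'cy': 205.39687390297553, 'dist': array([0.02288323, 0.        , 0.        , 0.        , 0.        ]), 'eye': array([ 4.01459703e-01, -1.09797963e-04,  1.32247169e+00]), 'rotation': array([  4.40641256,  -0.46393709, -90.79468777])}
{'time_s': 0.1, 'joints': array([-5.58572266e+01,  2.05873055e+01,  6.40974814e-01, -1.65870480e-02,
       -7.01366385e+01, -1.65090007e+01]), 'qd': array([ 0.03835328, -0.16959947,  0.05567761,  0.02852775, -0.1007478 ,
       -0.02228342]), 'joint_torque': array([-2.02739117e-03, -5.84160054e+01,  2.93750542e+01,  7.01547012e+00,
        1.01073092e-02, -7.78830713e-05]), 'tcp_pos': array([ 0.20434585, -0.64288226,  0.22573511]), 'eef_rot': array([ 1.79916020e+02, -8.62796146e-03, -1.62371868e+02]), 'contact_force': array([-0.32076225,  0.3592262 , -0.21236362]), 'moment': array([0.03628373, 0.04215997, 0.0196297 ]), 'gripper_force': 0.0, 'gripper_width': 0.08753258833325443} 0.0188
```

View pics/side0.png

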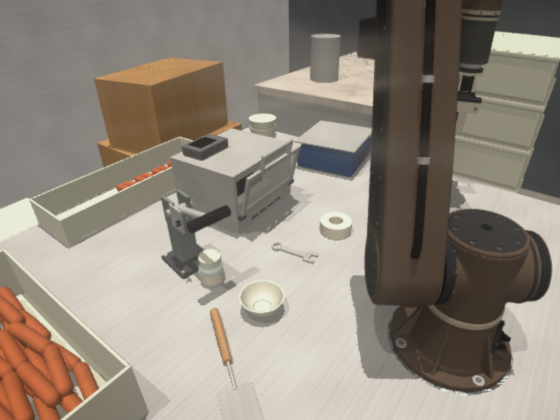

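View pics/top0.png

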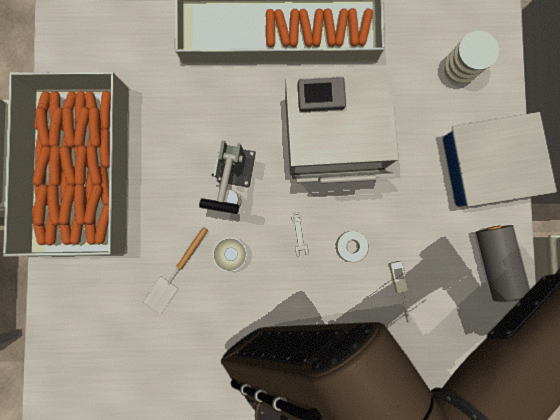

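Side view: sealer around (235,175) with its guard ajar on the right face, and the lever T-handle at (208,218). Top view: sealer top at (288–397, 80–163), handle bar at about (345,178) and T-handle at (219,206). I'll enlarge both views to pick points.

```bash
cat > h.py <<'E'
import numpy as np, cv2
from scipy.spatial.transform import Rotation as R
from plant import r, optics, job
def cam(n):
    c=optics.capture(n); h,w=c["img"].shape[:2]
    f=h/2/np.tan(np.radians(c["fovy"]/2)); c["K"]=np.array([[f,0,c["cx"]],[0,f,c["cy"]],[0,0,1]])
    c["Rm"]=R.from_euler("xyz",c["rotation"],degrees=True).as_matrix(); return c
def ray(c,p):
    u=cv2.undistortPoints(np.array([[p]],float),c["K"],c["dist"])[0,0]
    return c["eye"], c["Rm"]@np.array([u[0],-u[1],-1])
def onz(c,p,z):
    e,d=ray(c,p); return e+d*(z-e[2])/d[2]
def proj(c,P):
    q=(np.asarray(P)-c["eye"])@c["Rm"]; q=q*[1,-1,-1]
    return cv2.projectPoints(q.reshape(-1,1,3),np.zeros(3),np.zeros(3),c["K"],c["dist"])[0][:,0]
def tri(c1,p1,c2,p2):
    e1,d1=ray(c1,p1);e2,d2=ray(c2,p2)
    s=np.linalg.lstsq(np.c_[d1,-d2],e2-e1,rcond=None)[0]
    a,b=e1+s[0]*d1,e2+s[1]*d2; return (a+b)/2,np.linalg.norm(a-b)
E
python3 - <<'E'
import cv2
t=cv2.imread("pics/top0.png")[70:220,190:410]; cv2.imwrite("pics/tc.png",cv2.resize(t,None,fx=3.6,fy=3.6,interpolation=cv2.INTER_CUBIC))
t=cv2.imread("pics/side0.png")[120:280,150:310]; cv2.imwrite("pics/sc.png",cv2.resize(t,None,fx=3.75,fy=3.75,interpolation=cv2.INTER_CUBIC))
E
```

```text
(no output)
```

View pics/tc.png

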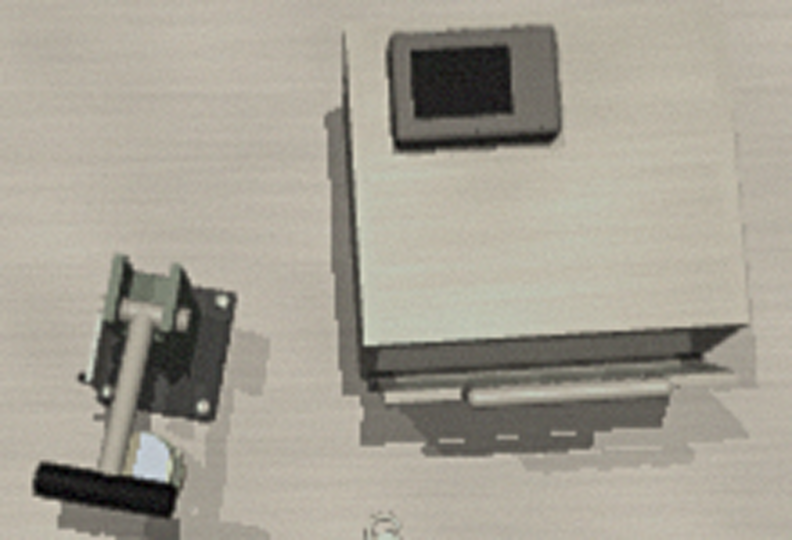

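View pics/sc.png

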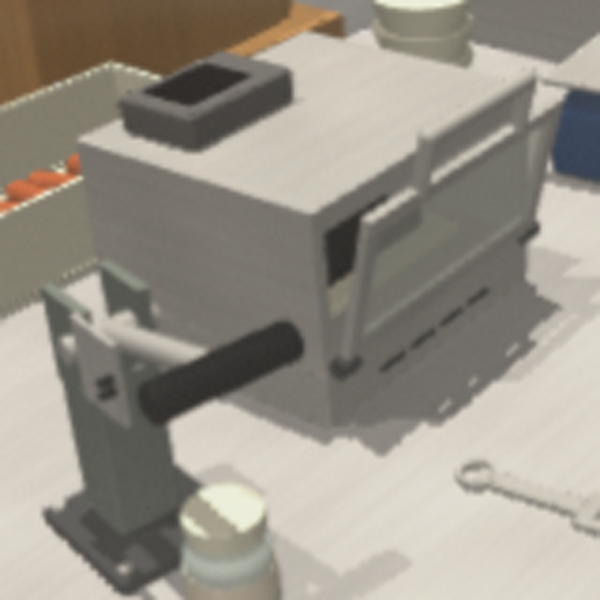

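Top crop: sealer's front top edge runs (362,346)–(748,324), handle bar (464,395)–(672,388), T-handle (36,478)–(176,500). Side crop: handle bar (423,138)–(533,78), T-handle about (150,400)–(290,340). Next I'll work out poses.

```bash
python3 - <<'E'
from h import *
np.set_printoptions(precision=4,suppress=True)
t,s=cam("top"),cam("side")
T=lambda x,y:((x+.5)/3.6-.5+190,(y+.5)/3.6-.5+70)
S=lambda x,y:((x+.5)/3.75-.5+150,(y+.5)/3.75-.5+120)
a,b=onz(t,T(362,346),.185),onz(t,T(748,324),.185)
print("front",a,b,np.linalg.norm(a-b)); yv=(a-b)/np.linalg.norm(a-b); yaw=np.arctan2(-yv[0],yv[1])
O=(a+b)/2; O[2]=0; print("yaw",yaw,O)
X=np.array([np.cos(yaw),np.sin(yaw),0]); Hg=O-.008*X+[0,0,.055]
print("hinge",Hg)
for g in (.15,.3,.45): 
    P=Hg+.175*(np.array([0,0,1])*np.cos(g)-X*np.sin(g)); print(g,P,proj(t,P),proj(s,P))
print("handle px",T(568,392),S(478,108), tri(t,T(568,392),s,S(478,108)))
for p,q in (((464,395),(423,138)),((672,388),(533,78))): print(tri(t,T(*p),s,S(*q)))
# lever: dark mask
for c,box in ((t,(190,240,190,220)),(s,(180,235,200,235))):
    x0,x1,y0,y1=box; m=(c["img"][y0:y1,x0:x1].max(2)<45).astype(np.uint8)
    n,l,st,ce=cv2.connectedComponentsWithStats(m); i=1+st[1:,4].argmax(); print(st[i],ce[i]+[x0,y0])
    ys,xs=np.nonzero(l==i); print(cv2.minAreaRect(np.c_[xs+x0,ys+y0].astype(np.float32)))
    c["p"]=ce[i]+[x0,y0]
print("Tgrip",tri(t,t["p"],s,s["p"]),onz(t,t["p"],.2))
e=[onz(t,T(36,478),.2),onz(t,T(176,500),.2)];d=e[0]-e[1];print("stand yaw",np.arctan2(-d[0],d[1]),np.linalg.norm(d))
e,d=ray(t,T(146,310));print("pivot?",onz(t,T(146,310),.165))
E
```

```text
front [ 0.5923 -0.0243  0.185 ] [ 0.6047 -0.3039  0.185 ] 0.27991361491866684
yaw 0.044411530011686316 [ 0.5985 -0.1641  0.    ]
hinge [ 0.5905 -0.1645  0.055 ]
0.15 [ 0.5644 -0.1656  0.228 ] [[347.162  173.2165]] [[273.6677 145.4716]]
0.3 [ 0.5388 -0.1668  0.2222] [[347.5163 183.6448]] [[281.4475 149.4001]]
0.45 [ 0.5144 -0.1678  0.2126] [[347.6165 193.6949]] [[289.0143 154.5981]]
handle px (347.41666666666663, 178.52777777777777) (277.1, 148.43333333333334) (array([ 0.5524, -0.1664,  0.2219]), np.float64(0.0014882694089444197))
(array([ 0.549 , -0.0948,  0.2256]), np.float64(0.0029129861262119977))
(array([ 0.5545, -0.2394,  0.2204]), np.float64(0.0015880825989452378))
[ 10   9  39  15 337] [219.0475 205.7567]
((218.80181884765625, 205.63943481445312), (38.6374397277832, 8.952576637268066), 9.865806579589844)Traceback (most recent call last):
  File "<stdin>", line 18, in <module>
ValueError: attempt to get argmax of an empty sequence
```

```bash
cat >> h.py <<'E'
np.set_printoptions(precision=4,suppress=True)
def row(P,yaw,st=None):
    "xyz/delta_rot for tool-down TCP target P at yaw (deg), from the present pose"
    st=st or r.get_state(); A=R.from_euler("xyz",st["eef_rot"],degrees=True); B=R.from_euler("xyz",[180,0,yaw],degrees=True)
    return A.inv().apply(np.asarray(P)-st["tcp_pos"])/.03, (A.inv()*B).as_rotvec(degrees=True)
E
python3 - <<'E'
from h import *
t,s=cam("top"),cam("side")
T=lambda x,y:((x+.5)/3.6-.5+190,(y+.5)/3.6-.5+70)
G=onz(t,(219,205.7),.2); print("grip top",G)
e=[onz(t,T(36,478),.2),onz(t,T(176,500),.2)];d=e[0]-e[1];yaw=np.arctan2(-d[0],d[1]);print("stand yaw",yaw,np.linalg.norm(d))
print("pivot?",onz(t,T(150,308),.165), "pred",G[:2]+.1356*np.array([np.cos(yaw),np.sin(yaw)]))
G[2]=.195; print("side px of grip",proj(s,G),"seen ~",((220+.5)/3.75+149.5,(370.5)/3.75+119.5))
print(row([.204,-.643,.39],-162.37)); print(row([.5514,-.166,.33],-87.5))
E
```

```text
grip top [0.4893 0.1588 0.2   ]
stand yaw -0.1696457014701007 0.10016623161242835
pivot? [0.6258 0.1308 0.165 ] pred [0.6229 0.1359]
side px of grip [[209.3798 217.3301]] seen ~ (208.3, 218.3)
(array([ 0.0121,  0.0116, -5.4591]), array([ 0.0335, -0.0038,  0.0003]))
(array([-15.8398,  11.6564,  -3.4534]), array([  0.0311,   0.0186, -74.8697]))
```

```bash
python3 -m crank '[{"xyz":[0,0,-2],"delta_rot":[0,0,0],"claw":0},{"xyz":[0,0,-4],"delta_rot":[0,0,0],"claw":0},{"xyz":[0,0,-5],"delta_rot":[0,0,0],"claw":0},{"xyz":[-1.5,1.1,-5],"delta_rot":[0,0,-8],"claw":0},{"xyz":[-3,2.2,-5],"delta_rot":[0,0,-16],"claw":0},{"xyz":[-4.5,3.3,-5],"delta_rot":[0,0,-24],"claw":0},{"xyz":[-6,4.4,-5],"delta_rot":[0,0,-32],"claw":0},{"xyz":[-7.5,5.5,-5],"delta_rot":[0,0,-40],"claw":0},{"xyz":[-9,6.6,-5],"delta_rot":[0,0,-48],"claw":0},{"xyz":[-10.5,7.7,-5],"delta_rot":[0,0,-56],"claw":0},{"xyz":[-12,8.8,-5],"delta_rot":[0,0,-62],"claw":0},{"xyz":[-13.5,9.9,-5],"delta_rot":[0,0,-68],"claw":0},{"xyz":[-15,11,-5],"delta_rot":[0,0,-74.9],"claw":0},{"xyz":[-15.84,11.66,-4],"delta_rot":[0,0,-74.9],"claw":0},{"xyz":[-15.84,11.66,-3.4],"delta_rot":[0,0,-74.9],"claw":0},{"xyz":[-15.84,11.66,-3.4],"delta_rot":[0,0,-74.9],"claw":0},{"xyz":[-15.84,11.66,-3.4],"delta_rot":[0,0,-74.9],"claw":0}]' 30
python3 - <<'E'
from h import *
s=r.get_state(); print(s["joints"],s["tcp_pos"],s["eef_rot"])
print(row([.5514,-.166,.2255-.0188],-87.5))
c=cam("side"); cv2.imwrite("pics/s1.png",c["img"])
E
```

```text
time_s: 2.42
tcp_pos: [0.5516, -0.1664, 0.3297]
eef_rot: [-179.9, -0.0, -87.5]
contact_force: [0.6, -0.1, 0.2]
gripper_width: 0.0873
gripper_force: 0.0
[  2.68     8.3374  -2.4076   0.0286 -79.185   -0.167 ] [ 0.5516 -0.1664  0.3297] [-179.9299   -0.0279  -87.4817]
(array([-0.0148,  0.01  ,  4.0987]), array([-0.0701, -0.0279,  0.0183]))
```

View pics/s1.png

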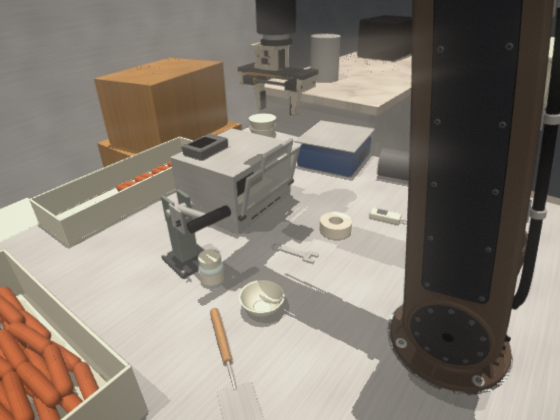

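The fingers at (262,105) and (292,110) sit symmetrically above the bar at (277,148). I'll descend and pinch.

```bash
python3 -m crank '[{"xyz":[0,0,1],"delta_rot":[0,0,0],"claw":0},{"xyz":[0,0,2],"delta_rot":[0,0,0],"claw":0},{"xyz":[0,0,3],"delta_rot":[0,0,0],"claw":0},{"xyz":[0,0,3.6],"delta_rot":[0,0,0],"claw":0},{"xyz":[0,0,4.1],"delta_rot":[0,0,0],"claw":0},{"xyz":[0,0,4.1],"delta_rot":[0,0,0],"claw":0.4},{"xyz":[0,0,4.1],"delta_rot":[0,0,0],"claw":0.7},{"xyz":[0,0,4.1],"delta_rot":[0,0,0],"claw":1},{"xyz":[0,0,4.1],"delta_rot":[0,0,0],"claw":1},{"xyz":[0,0,4.1],"delta_rot":[0,0,0],"claw":1},{"xyz":[0,0,4.1],"delta_rot":[0,0,0],"claw":1},{"xyz":[0,0,4.1],"delta_rot":[0,0,0],"claw":1}]' 30
python3 - <<'E'
from h import *
s=r.get_state(); p=s["tcp_pos"]; print(p,s["eef_rot"])
yaw=.0444; X=np.array([np.cos(yaw),np.sin(yaw),0]); Z=np.array([0,0,1])
H=np.array([.5905,-.1645,.055])
g0=np.arcsin((H-p)@X/.175); print("g0",g0)
h=lambda g:H-X*.175*np.sin(g)+Z*.175*np.cos(g)-Z*.0188
for g in list(np.linspace(g0,1.4,13))+[1.43]:
    d=h(g)-h(g0); print(round(g,3),row(p+d,-87.5,s)[0].round(2))
E
```

```text
time_s: 3.98
tcp_pos: [0.5514, -0.1659, 0.2056]
eef_rot: [-180.0, -0.0, -87.5]
contact_force: [-0.5, 0.0, -0.4]
gripper_width: 0.0235
gripper_force: 0.0
[ 0.5514 -0.1659  0.2056] [-179.9998   -0.003   -87.462 ]
g0 0.22565847605314018
0.226 [0. 0. 0.]
0.324 [0.   0.55 0.15]
0.421 [0.   1.08 0.36]
0.519 [0.   1.59 0.62]
0.617 [0.   2.07 0.93]
0.715 [0.   2.52 1.28]
0.813 [0.   2.93 1.68]
0.911 [0.   3.3  2.11]
1.009 [0.   3.63 2.58]
1.106 [0.   3.91 3.07]
1.204 [0.   4.14 3.59]
1.302 [0.   4.32 4.14]
1.4 [0.   4.44 4.69]
1.43 [0.   4.47 4.87]
```

```bash
python3 -m crank '[{"xyz":[0,0,0],"delta_rot":[0,0,0],"claw":1},{"xyz":[0,0,0],"delta_rot":[0,0,0],"claw":1},{"xyz":[0,0,0],"delta_rot":[0,0,0],"claw":1},{"xyz":[0,0,0],"delta_rot":[0,0,0],"claw":1}]' 30
```

```text
time_s: 4.47
tcp_pos: [0.5516, -0.1659, 0.2056]
eef_rot: [-180.0, -0.0, -87.5]
contact_force: [2.6, -0.8, -1.7]
gripper_width: 0.0132
gripper_force: 30.0
```

Bar gripped (13 mm opening, 30 N). I'll swing most of the way first.

```bash
python3 -m crank '[{"xyz":[0,0.28,0.07],"delta_rot":[0,0,0],"claw":1},{"xyz":[0,0.55,0.15],"delta_rot":[0,0,0],"claw":1},{"xyz":[0,0.82,0.25],"delta_rot":[0,0,0],"claw":1},{"xyz":[0,1.08,0.36],"delta_rot":[0,0,0],"claw":1},{"xyz":[0,1.34,0.48],"delta_rot":[0,0,0],"claw":1},{"xyz":[0,1.59,0.62],"delta_rot":[0,0,0],"claw":1},{"xyz":[0,1.84,0.77],"delta_rot":[0,0,0],"claw":1},{"xyz":[0,2.07,0.93],"delta_rot":[0,0,0],"claw":1},{"xyz":[0,2.3,1.1],"delta_rot":[0,0,0],"claw":1},{"xyz":[0,2.52,1.28],"delta_rot":[0,0,0],"claw":1},{"xyz":[0,2.73,1.48],"delta_rot":[0,0,0],"claw":1},{"xyz":[0,2.93,1.68],"delta_rot":[0,0,0],"claw":1},{"xyz":[0,3.12,1.89],"delta_rot":[0,0,0],"claw":1},{"xyz":[0,3.3,2.11],"delta_rot":[0,0,0],"claw":1},{"xyz":[0,3.47,2.34],"delta_rot":[0,0,0],"claw":1},{"xyz":[0,3.63,2.58],"delta_rot":[0,0,0],"claw":1},{"xyz":[0,3.77,2.82],"delta_rot":[0,0,0],"claw":1},{"xyz":[0,3.91,3.07],"delta_rot":[0,0,0],"claw":1},{"xyz":[0,4.03,3.33],"delta_rot":[0,0,0],"claw":1},{"xyz":[0,4.14,3.59],"delta_rot":[0,0,0],"claw":1}]'
```

```text
time_s: 6.98
tcp_pos: [0.4279, -0.1714, 0.0976]
eef_rot: [-179.9, -0.0, -87.4]
contact_force: [5.2, 2.9, 1.3]
gripper_width: 0.013
gripper_force: 30.0
```

```bash
python3 -m crank '[{"xyz":[0,0.1,0.27],"delta_rot":[0,0,0],"claw":1},{"xyz":[0,0.18,0.55],"delta_rot":[0,0,0],"claw":1},{"xyz":[0,0.24,0.82],"delta_rot":[0,0,0],"claw":1},{"xyz":[0,0.29,1.0],"delta_rot":[0,0,0],"claw":1},{"xyz":[0,0.3,1.1],"delta_rot":[0,0,0],"claw":1},{"xyz":[0,0.3,1.1],"delta_rot":[0,0,0],"claw":1}]'; python3 - <<'E'
from h import *
s=r.get_state(); print(s["tcp_pos"],s["contact_force"])
p=s["tcp_pos"]; print(np.arctan2(.5905-p[0],p[2]+.0188+.0011-.055))
E
```

```text
time_s: 7.72
tcp_pos: [0.4207, -0.1726, 0.0676]
eef_rot: [-179.7, -0.1, -87.3]
contact_force: [-1.0, 2.8, 30.4]
gripper_width: 0.0132
gripper_force: 30.0
[ 0.4207 -0.1726  0.0676] [-0.9537  2.8394 30.3663]
1.3814756288762375
```

```bash
python3 - <<'E'
from h import *
c=cam("side"); t=c["img"][120:280,190:350]; cv2.imwrite("pics/s2.png",cv2.resize(t,None,fx=3.75,fy=3.75,interpolation=cv2.INTER_CUBIC))
yaw=.0444; X=np.array([np.cos(yaw),np.sin(yaw),0]); Z=np.array([0,0,1])
h=lambda g:-X*.175*np.sin(g)+Z*.175*np.cos(g)
s=r.get_state()
for g in list(np.linspace(1.4,0,19)): print(round(g,3),row(s["tcp_pos"]+h(g)-h(1.4),-87.5,s)[0].round(2))
E
```

```text
1.4 [0. 0. 0.]
1.322 [ 0.   -0.1  -0.44]
1.244 [ 0.   -0.23 -0.88]
1.167 [ 0.   -0.39 -1.3 ]
1.089 [ 0.   -0.59 -1.71]
1.011 [ 0.01 -0.81 -2.1 ]
0.933 [ 0.01 -1.07 -2.48]
0.856 [ 0.01 -1.36 -2.83]
0.778 [ 0.01 -1.67 -3.16]
0.7 [ 0.01 -2.01 -3.46]
0.622 [ 0.01 -2.37 -3.74]
0.544 [ 0.01 -2.75 -3.99]
0.467 [ 0.02 -3.14 -4.2 ]
0.389 [ 0.02 -3.56 -4.39]
0.311 [ 0.02 -3.98 -4.54]
0.233 [ 0.02 -4.42 -4.66]
0.156 [ 0.02 -4.87 -4.75]
0.078 [ 0.02 -5.32 -4.8 ]
0.0 [ 0.02 -5.77 -4.82]
```

View pics/s2.png

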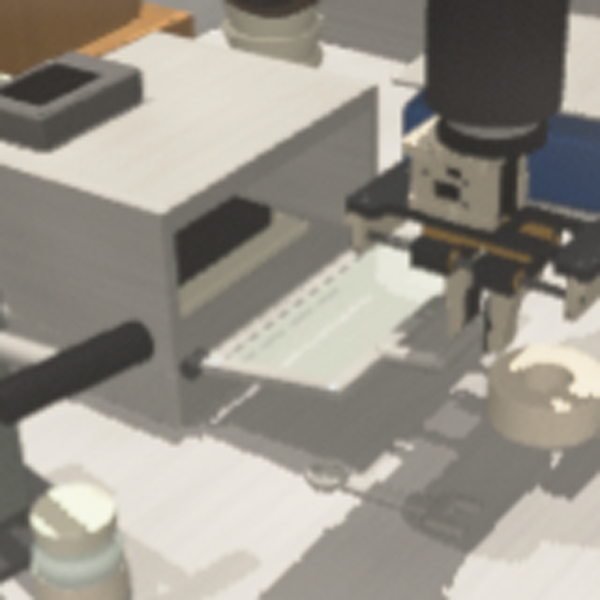

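Guard panel is nearly level at its stop, with the handle between the fingers at about (470,330). Swinging it back up.

```bash
python3 -m crank '[{"xyz":[0,-0.1,-0.47],"delta_rot":[0,0,0],"claw":1},{"xyz":[0,-0.23,-0.93],"delta_rot":[0,0,0],"claw":1},{"xyz":[0,-0.39,-1.36],"delta_rot":[0,0,0],"claw":1},{"xyz":[0,-0.59,-1.77],"delta_rot":[0,0,0],"claw":1},{"xyz":[0,-0.81,-2.17],"delta_rot":[0,0,0],"claw":1},{"xyz":[0,-1.07,-2.55],"delta_rot":[0,0,0],"claw":1},{"xyz":[0,-1.36,-2.9],"delta_rot":[0,0,0],"claw":1},{"xyz":[0,-1.67,-3.23],"delta_rot":[0,0,0],"claw":1},{"xyz":[0,-2.01,-3.53],"delta_rot":[0,0,0],"claw":1},{"xyz":[0,-2.37,-3.81],"delta_rot":[0,0,0],"claw":1},{"xyz":[0,-2.75,-4.06],"delta_rot":[0,0,0],"claw":1},{"xyz":[0,-3.14,-4.27],"delta_rot":[0,0,0],"claw":1},{"xyz":[0,-3.56,-4.46],"delta_rot":[0,0,0],"claw":1},{"xyz":[0,-3.98,-4.61],"delta_rot":[0,0,0],"claw":1},{"xyz":[0,-4.42,-4.73],"delta_rot":[0,0,0],"claw":1},{"xyz":[0,-4.87,-4.82],"delta_rot":[0,0,0],"claw":1},{"xyz":[0,-5.32,-4.87],"delta_rot":[0,0,0],"claw":1},{"xyz":[0,-5.32,-4.87],"delta_rot":[0,0,0],"claw":1}]'
```

```text
time_s: 10.02
tcp_pos: [0.5779, -0.1652, 0.2125]
eef_rot: [180.0, -0.1, -87.4]
contact_force: [-1.3, 2.4, 13.2]
gripper_width: 0.013
gripper_force: 30.0
```

```bash
python3 -m crank '[{"xyz":[0,-0.1,-0.05],"delta_rot":[0,0,0],"claw":1},{"xyz":[0,-0.2,-0.07],"delta_rot":[0,0,0],"claw":1},{"xyz":[0,-0.3,-0.07],"delta_rot":[0,0,0],"claw":1},{"xyz":[0,-0.4,-0.07],"delta_rot":[0,0,0],"claw":1},{"xyz":[0,-0.45,-0.07],"delta_rot":[0,0,0],"claw":1},{"xyz":[0,-0.45,-0.07],"delta_rot":[0,0,0],"claw":1}]'
```

```text
time_s: 10.78
tcp_pos: [0.5889, -0.1647, 0.2128]
eef_rot: [179.7, -0.0, -87.5]
contact_force: [-4.0, 0.5, 7.1]
gripper_width: 0.0129
gripper_force: 30.0
```

```bash
python3 -m crank '[{"xyz":[0,-0.05,0],"delta_rot":[0,0,0],"claw":1},{"xyz":[0,-0.1,0],"delta_rot":[0,0,0],"claw":1},{"xyz":[0,-0.1,0],"delta_rot":[0,0,0],"claw":1}]';python3 -m crank '[{"xyz":[0,-0.05,0],"delta_rot":[0,0,0],"claw":1},{"xyz":[0,-0.1,0],"delta_rot":[0,0,0],"claw":1},{"xyz":[0,-0.1,0],"delta_rot":[0,0,0],"claw":1}]'
```

```text
time_s: 11.15
tcp_pos: [0.5919, -0.1645, 0.2128]
eef_rot: [179.7, -0.0, -87.5]
contact_force: [-3.9, 0.1, 5.9]
gripper_width: 0.0133
gripper_force: 30.0
time_s: 11.52
tcp_pos: [0.5929, -0.1645, 0.2126]
eef_rot: [179.5, -0.0, -87.5]
contact_force: [-10.6, 1.8, 10.5]
gripper_width: 0.0131
gripper_force: 30.0
```

```bash
python3 -m crank '[{"xyz":[0,-0.05,0],"delta_rot":[0,0,0],"claw":1},{"xyz":[0,-0.1,0],"delta_rot":[0,0,0],"claw":1},{"xyz":[0,-0.1,0],"delta_rot":[0,0,0],"claw":1}]'
```

```text
time_s: 11.9
tcp_pos: [0.5929, -0.1645, 0.2126]
eef_rot: [179.2, 0.0, -87.5]
contact_force: [-21.3, 3.3, 18.0]
gripper_width: 0.0128
gripper_force: 30.0
```

Guard is hard against its shut stop: the force rises with no motion. Releasing and lifting.

```bash
python3 -m crank '[{"xyz":[0,0,0],"delta_rot":[0,0,0],"claw":0},{"xyz":[0,0,0],"delta_rot":[0,0,0],"claw":0},{"xyz":[0,0.1,-0.1],"delta_rot":[0,0,0],"claw":0},{"xyz":[0,0.2,-0.1],"delta_rot":[0,0,0],"claw":0},{"xyz":[0,0.2,-0.1],"delta_rot":[0,0,0],"claw":0},{"xyz":[0,0.2,-0.1],"delta_rot":[0,0,0],"claw":0},{"xyz":[0,0.2,-0.1],"delta_rot":[0,0,0],"claw":0},{"xyz":[0,0.2,-1],"delta_rot":[0,0,0],"claw":0},{"xyz":[0,0.2,-2],"delta_rot":[0,0,0],"claw":0},{"xyz":[0,0.2,-3],"delta_rot":[0,0,0],"claw":0},{"xyz":[0,0.2,-4],"delta_rot":[0,0,0],"claw":0},{"xyz":[0,0.2,-5],"delta_rot":[0,0,0],"claw":0},{"xyz":[0,0.2,-5],"delta_rot":[0,0,0],"claw":1}]'
python3 - <<'E'
from h import *
s=cam("side"); t=s["img"][110:270,190:350]; cv2.imwrite("pics/s3.png",cv2.resize(t,None,fx=3.75,fy=3.75,interpolation=cv2.INTER_CUBIC))
yaw=.0444; X=np.array([np.cos(yaw),np.sin(yaw),0]); Y=np.array([-X[1],X[0],0]);Z=np.array([0,0,1]);H=np.array([.5905,-.1645,.055])
for g in (0,.05,.1):
  c=H+.175*(Z*np.cos(g)-X*np.sin(g)); print(g,[((proj(s,c+e*Y)[0]-[190,110]+.5)*3.75-.5).round(1) for e in (.065,-.065)])
G=np.array([.4893,.1588]); yl=-9.72
# pressing point near level: 140 mm from pivot
P=np.array([.4893,.1588])+ .5*.0044*np.array([-np.cos(-.17),-np.sin(-.17)]); print(P)
st=r.get_state()
for yw in (yl+180,yl,):print(row([*P,.36],yw),row([*P,.23],yw))
E
```

```text
time_s: 13.52
tcp_pos: [0.5952, -0.1643, 0.3659]
eef_rot: [-179.7, -0.0, -87.5]
contact_force: [0.1, -0.3, 0.1]
gripper_width: 0.0822
gripper_force: 0.0
0 [array([232.4, 154.7]), array([335.3,  97.2])]
0.05 [array([242.3, 157.6]), array([344.7,  99.6])]
0.1 [array([252.2, 161.1]), array([354.2, 102.6])]
[0.4871 0.1592]
(array([-10.9198,   3.1029,   0.1274]), array([ -0.0808,   0.1097, 102.2549])) (array([-10.9194,   3.1119,   4.4607]), array([ -0.0808,   0.1097, 102.2549]))
(array([-10.9198,   3.1029,   0.1274]), array([ -0.1035,  -0.0762, -77.7451])) (array([-10.9194,   3.1119,   4.4607]), array([ -0.1035,  -0.0762, -77.7451]))
```

View pics/s3.png

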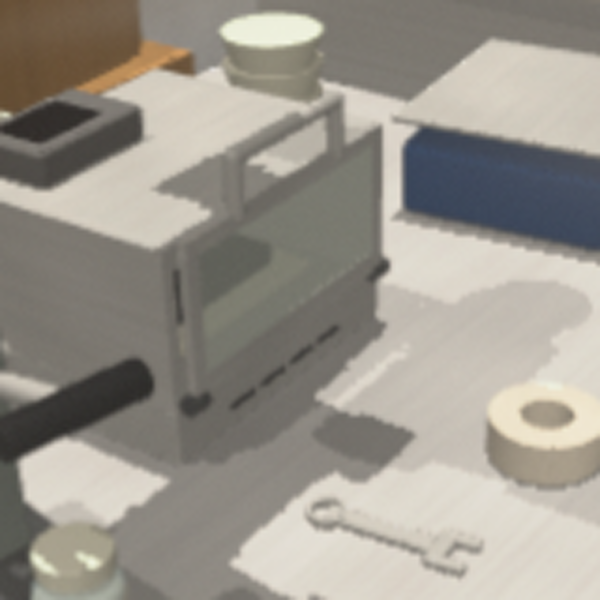

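Handle ends at (234,155) and (336,98) match the prediction for angle 0 to within 2 px, so the guard is fully shut. Next I'll move above the T-handle with the fingers closed.

```bash
python3 -m crank '[{"xyz":[-1,0.3,0],"delta_rot":[0,0,-8],"claw":1},{"xyz":[-2,0.6,0],"delta_rot":[0,0,-16],"claw":1},{"xyz":[-3,0.9,0],"delta_rot":[0,0,-24],"claw":1},{"xyz":[-4.2,1.2,0],"delta_rot":[0,0,-32],"claw":1},{"xyz":[-5.4,1.5,0],"delta_rot":[0,0,-40],"claw":1},{"xyz":[-6.6,1.8,0],"delta_rot":[0,0,-48],"claw":1},{"xyz":[-7.8,2.2,0],"delta_rot":[0,0,-56],"claw":1},{"xyz":[-9,2.6,0],"delta_rot":[0,0,-64],"claw":1},{"xyz":[-10,2.9,0],"delta_rot":[0,0,-72],"claw":1},{"xyz":[-10.92,3.1,0],"delta_rot":[0,0,-77.7],"claw":1},{"xyz":[-10.92,3.1,1],"delta_rot":[0,0,-77.7],"claw":1},{"xyz":[-10.92,3.1,2],"delta_rot":[0,0,-77.7],"claw":1},{"xyz":[-10.92,3.1,3],"delta_rot":[0,0,-77.7],"claw":1},{"xyz":[-10.92,3.1,4],"delta_rot":[0,0,-77.7],"claw":1},{"xyz":[-10.92,3.1,4.4],"delta_rot":[0,0,-77.7],"claw":1},{"xyz":[-10.92,3.1,4.4],"delta_rot":[0,0,-77.7],"claw":1},{"xyz":[-10.92,3.1,4.4],"delta_rot":[0,0,-77.7],"claw":1}]'
python3 - <<'E'
from h import *
c=cam("side"); t=c["img"][130:290,130:290]; cv2.imwrite("pics/s4.png",cv2.resize(t,None,fx=3.75,fy=3.75,interpolation=cv2.INTER_CUBIC))
print(row([.4871,.1592,.215],-9.72),r.get_state()["joints"])
E
```

```text
time_s: 15.7
tcp_pos: [0.4874, 0.1594, 0.2321]
eef_rot: [-180.0, -0.1, -9.8]
contact_force: [1.0, 0.7, 0.0]
gripper_width: 0.0006
gripper_force: 0.0
(array([-0.0094,  0.0115,  0.5735]), array([-0.0686, -0.0808, -0.0359])) [ 40.0941   4.873  -19.0559   0.0192 -65.9665  40.1422]
```

View pics/s4.png

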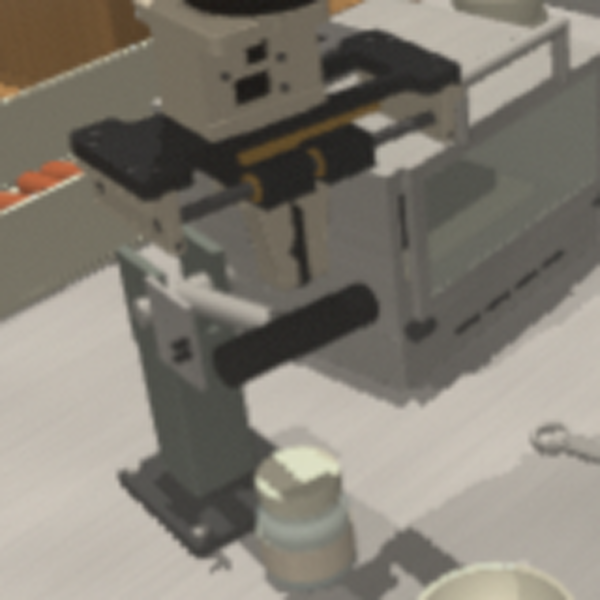

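The closed fingers are right above the middle of the T-handle, at about (300,280). Pressing gently, short of halfway first.

```bash
python3 -m crank '[{"xyz":[0,0,0.3],"delta_rot":[0,0,0],"claw":1},{"xyz":[0,0,0.6],"delta_rot":[0,0,0],"claw":1},{"xyz":[0,0,0.6],"delta_rot":[0,0,0],"claw":1}]' ; python3 -m crank '[{"xyz":[0,0,0.2],"delta_rot":[0,0,0],"claw":1},{"xyz":[0,0,0.35],"delta_rot":[0,0,0],"claw":1},{"xyz":[0,0,0.35],"delta_rot":[0,0,0],"claw":1}]'; python3 -m crank '[{"xyz":[0,0,0.2],"delta_rot":[0,0,0],"claw":1},{"xyz":[0,0,0.4],"delta_rot":[0,0,0],"claw":1},{"xyz":[0,0,0.6],"delta_rot":[0,0,0],"claw":1},{"xyz":[0,0,0.8],"delta_rot":[0,0,0],"claw":1},{"xyz":[0,0,0.8],"delta_rot":[0,0,0],"claw":1}]'
```

```text
time_s: 16.12
tcp_pos: [0.4863, 0.1588, 0.212]
eef_rot: [179.9, 0.1, -9.8]
contact_force: [-0.5, 0.6, 0.8]
gripper_width: 0.0003
gripper_force: 0.0
time_s: 16.5
tcp_pos: [0.4867, 0.1592, 0.2025]
eef_rot: [-180.0, 0.0, -9.8]
contact_force: [-2.2, 0.6, 4.0]
gripper_width: 0.0004
gripper_force: 2.1
time_s: 17.12
tcp_pos: [0.4866, 0.1591, 0.1787]
eef_rot: [180.0, 0.0, -9.8]
contact_force: [-4.5, 1.1, 6.6]
gripper_width: 0.0005
gripper_force: 3.2
```

```bash
python3 -m crank '[{"xyz":[0,0,0.1],"delta_rot":[0,0,0],"claw":1},{"xyz":[0,0,0.18],"delta_rot":[0,0,0],"claw":1},{"xyz":[0,0,0.18],"delta_rot":[0,0,0],"claw":1},{"xyz":[0,0,0.18],"delta_rot":[0,0,0],"claw":1},{"xyz":[0,0,0.18],"delta_rot":[0,0,0],"claw":1}]'
python3 - <<'E'
from h import *
s=cam("side"); t=s["img"][130:290,130:290]; cv2.imwrite("pics/s5.png",cv2.resize(t,None,fx=3.75,fy=3.75,interpolation=cv2.INTER_CUBIC))
a=-.17; X=np.array([np.cos(a),np.sin(a),0]);Y=np.array([-X[1],X[0],0]);Piv=np.array([.4893,.1588,0])+.1356*X;Piv[2]=.16
for l in (0.15,.25,.35):
  g=.25-l; c=Piv-.14*np.cos(g)*X+np.array([0,0,.14*np.sin(g)]); print(l,[((proj(s,c+e*Y)[0]-130+.5)*3.75-.5).round(1) for e in (.05,0,-.05)])
E
```

```text
time_s: 17.75
tcp_pos: [0.4867, 0.1592, 0.1737]
eef_rot: [-180.0, 0.0, -9.8]
contact_force: [-5.2, 1.1, 5.9]
gripper_width: 0.0006
gripper_force: 3.3
0.15 [array([232.5, 398.4]), array([306.8, 362.2]), array([376.4, 328.2])]
0.25 [array([236.6, 419.3]), array([310.2, 382.7]), array([379.1, 348.3])]
0.35 [array([239.3, 438.6]), array([312.1, 401.8]), array([380.3, 367.2])]
```

View pics/s5.png

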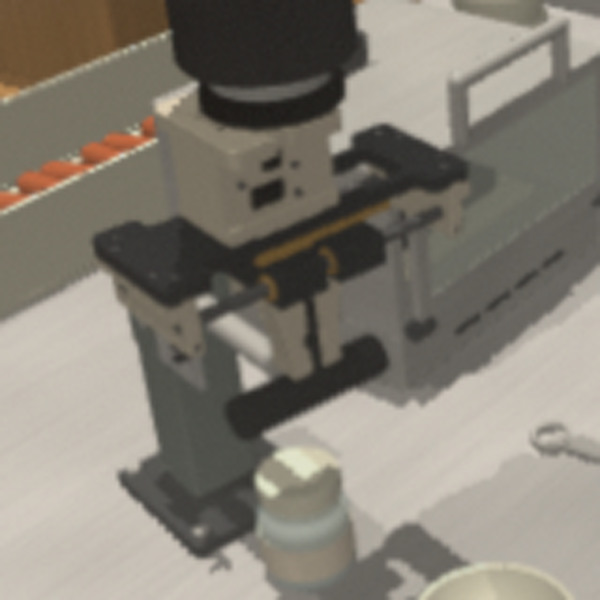

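The T-handle's axis runs from about (240,415) to (375,355), which matches the prediction for 0.25 rad. The jar is clear below it and the guard is still shut.

```bash
python3 -c "
from plant import r,job
s=r.get_state();print(s['tcp_pos'],s['contact_force'],s['time_s']);print(job.close_job())"
```

```text
[0.48665315 0.15914035 0.17371458] [-4.50897035  0.91161807  6.87670507] 17.8
the job is handed in; nothing more can be done
None
```

I swung the guard down to its stop and back fully shut, then pressed the run lever to about halfway (0.25 rad) and handed the job in at 17.8 s with the arm still holding it there; no verdict was shown.

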